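# Call the carver and point out bird and base

### The job

Ring the call bell by pressing its plunger down with the fingertips and let it up again, then show the carver which bird to mount next: hold the fingertips 2 to 3 cm above the top of the head of the long-necked goose, without touching it, for a full two seconds. Then show him where it goes: hold them the same way, 2 to 3 cm above the middle of the one round base that has no bird on it, and finish with the hand still pointing there. Touch none of the birds, bases or loose tools, nor the glass jar, and pass well above the other birds so that you point at no other one.

Things in the scene. Friction and masses are not known exactly. Their poses are not given: they have to be found in the camera images.
- bell_top (a point): Middle of the flat top of the call bell's plunger, 62 mm above the bench when up: a steel disc 24 mm across over a domed steel bell 84 mm across and 46 mm high, fixed to the bench. It is pressed straight down.
- bell_plunger (a joint): Travel of the bell's plunger in m: 0 up, 0.006 fully down; it rings beyond 0.004. A spring pushes it back up: about 1.2 N starts it, 4.8 N holds it fully down.
- goose: The goose: a loose carved bird of plain pale wood, 118 mm long and 122 mm high, the only one with a long thin upright neck. Origin under the middle of its body, on the bench; x points to its bill, z up.
- goose_head (a point): Top of the goose's head (a ball 28 mm across), 122 mm above the bench, 30 mm ahead (goose x) of the goose's origin.
- base_empty: The round turned base of dark wood with no bird on it: 76 mm across its foot, flat top 72 mm across, 30 mm high, fixed to the bench. Origin under its middle; the middle of its top is 30 mm above the origin.
- base_a: A base just like the empty one, carrying a songbird. Origin under its middle.
- base_b: Another base just like it, carrying the other songbird. Origin under its middle.
- song_a: Small carved songbird of plain pale wood, 90 mm long, 62 mm high, standing loose on base_a. Origin under its foot, on top of the base; x points to its bill.
- song_b: The same kind of songbird, standing loose on base_b. Origin under its foot; x points to its bill.
- owl: Carved owl of the same pale wood, upright, 58 mm across, 99 mm high with two ear tufts, loose on the bench. Origin under its middle.
- duck: Carved duck of the same pale wood, low, 119 mm long, 78 mm high, no neck, loose on the bench. Origin under its middle; x points to its bill.
- jar: Glass jar with a steel lid, 68 mm across, 95 mm high, loose. Origin under its middle.
- mallet: Wooden mallet lying on the bench, about 270 mm long, square head 120 mm wide and 60 mm high. Origin on the bench under its handle, 100 mm from the middle of the head; x points to the head.
- whetstone: Grey whetstone in a wooden holder, 180 x 65 x 44 mm, loose. Origin under its middle, x lengthwise.
- chisel: Chisel lying on the bench, 240 mm long, 30 mm high at most. Origin on the bench under its middle; x points to the blade.
Not all that is in view belongs to the job. Leave any pink or yellow look-alike of the part that bears bell_top alone.

How it is judged:
On the way, in this order (a step that is already met when the one before it is completed fails the run):
1. the bell is rung: its plunger is pressed beyond 4 mm by the fingers (value of joint bell_plunger above 0.004 m and contact force between the fingers and bell above 0.5 N).
2. the plunger is let up again (value of joint bell_plunger below 0.002 m), for 0.1 s.
3. the fingertips dwell just above the goose's head for 1.5 s (horizontal distance between the grasp point and goose_head below 0.02 m and z of the grasp point in the frame of goose_head between 0.021 and 0.068 m), for 1.5 s.
4. the fingertips dwell just above the middle of the empty base (horizontal distance between the grasp point and base_empty below 0.02 m and z of the grasp point in the frame of base_empty between 0.051 and 0.098 m), for 0.5 s.
At the end, for the whole second after the job is handed in: The hand still points at the empty base: grasp point within 20 mm sideways of its middle and the fingertips about 2 to 49 mm above its top; the bell's plunger is up; no bird has moved 6 mm and no tool 15 mm from its start (all of step 4 and value of joint bell_plunger below 0.002 m and distance of each of goose, owl, duck, song_a, song_b from where it was at the start of the episode below 0.006 m and distance of each of jar, mallet, whetstone, chisel from where it was at the start of the episode below 0.015 m); the robot touches nothing.
It fails at once if a bird or a base is touched by the hand or arm (over 0.3 N) (contact force between any of the fingers, the arm and goose above 0.3 N or contact force between any of the fingers, the arm and owl above 0.3 N or contact force between any of the fingers, the arm and duck above 0.3 N or contact force between any of the fingers, the arm and song_a above 0.3 N or contact force between any of the fingers, the arm and song_b above 0.3 N or contact force between any of the fingers, the arm and base_empty above 0.3 N or contact force between any of the fingers, the arm and base_a above 0.3 N or contact force between any of the fingers, the arm and base_b above 0.3 N).
It fails at once if a bird is moved 6 mm or lifted (distance of any of goose, owl, duck, song_a, song_b from where it was at the start of the episode above 0.006 m).
It fails at once if the jar, mallet, whetstone or chisel is touched (over 0.3 N) or moved 15 mm (contact force between any of the fingers, the arm and jar above 0.3 N or contact force between any of the fingers, the arm and mallet above 0.3 N or contact force between any of the fingers, the arm and whetstone above 0.3 N or contact force between any of the fingers, the arm and chisel above 0.3 N or distance of any of jar, mallet, whetstone, chisel from where it was at the start of the episode above 0.015 m).
It fails at once if another bird is pointed at: the grasp point within 20 mm sideways of its middle and the fingertips lower than about 30 mm above it ((horizontal distance between the grasp point and owl below 0.02 m and z of the grasp point in the frame of owl below 0.149 m) or (horizontal distance between the grasp point and duck below 0.02 m and z of the grasp point in the frame of duck below 0.128 m) or (horizontal distance between the grasp point and song_a below 0.02 m and z of the grasp point in the frame of song_a below 0.112 m) or (horizontal distance between the grasp point and song_b below 0.02 m and z of the grasp point in the frame of song_b below 0.112 m)).
It also fails if it takes over 54 s, if anything falls off the work surface, if the arm or the gripper's body presses on something with over 40 N, if the wrist force passes 120 N, or if a joint passes its speed limit or range.

### The arm

A 6-joint arm with a two-finger parallel gripper is mounted at the origin on the work surface. World frame = base frame: x ahead of the robot, y to its left, z up, the work surface at z = 0. Lengths are in m, angles in rad, forces in N, time in s.
With the tool pointing down it reaches from about 0.3 to 0.85 m from the base axis. Payload 4.2 kg.
Tool frame: the origin (TCP) lies midway between the tips of the shut fingers; the grasp point (between the pads) lies 19 mm behind it; z points along the fingers, y is the line along which they close (so a half turn about z gives the same grasp; the last joint's range is limited). The gripper opens to 91 mm and grips with 3 to 60 N. Pads are 32 mm wide; open, the fingers measure 118 mm over their backs; the gripper's body (76 mm by 178 mm) begins 60 mm behind the grasp point.
Start: joints at [-1.318, 0.32, 1.565, -0, 1.257, -0.02], TCP at [0.155, -0.554, 0.174] pointing down, gripper open.
Joint ranges: [-3.11, 3.11], [-0.84, 2.01], [0.21, 2.61], [-1.34, 4.49], [0.05, 2.63], [-2.56, 2.56]. Speed limits (rad/s): [2.57, 2.57, 3.14, 3.14, 3.14, 3.14].

### API

Orientations are given as a unit quaternion [x, y, z, w].
In Python, from bench import manip gives the robot as it stands.
- The arm moves only by the tool apply_moves, never from a script. Its argument "motion" is a list of rows, each an object with "travel": the shift along the tool's x, y, z normalised to -1 to 1, where 1 is 150 mm, a list of three; "rotation": the turn, a rotation vector about the tool's x, y, z normalised to -1 to 1, where 1 is pi rad, a list of three. In form: [{"travel": [tx, ty, tz], "rotation": [rx, ry, rz]}, ...]. A call has 1 to 12 rows; each row shifts and turns the commanded pose from where the row before left it, along the tool's axes as they then stand; what a row does not reach is not made up. A row lasts 1/12 s, in which the tool goes at most 41.7 mm and 7.16 degrees, less where a joint would pass 70% of its speed; a pose out of reach is approached as far as the arm can. A call with a number of a shift or a turn outside -1 to 1 is refused whole. A call with a gripper value outside its range is refused whole. "jaw" is the closure, from -1 (fully open) to 1 (shut), set as the call begins (left out, the last holds). The fingers move at their own pace and stop on an object; "grip_force" is the grip in N (left out, the last holds). Time passes only in rows, so rows that do not move let the fingers close. It gives the time, the measured TCP pose, the force, the opening and the grip force at its end, in the units of the state.
- manip.observe(): the state, without advancing time (a new reading comes with each control period).
- manip.read_camera(name): name is "side" or "top" or "wrist"; returns the picture (384x512x3 uint8, red, green, blue); there is no depth.
- manip.calibration(name): a dict with "fx", "fy", "cx", "cy" (pixels), "T" (4x4, takes a point from camera to world coordinates). Camera axes: x right, y down, z forward; pixel columns grow to the right and rows downward; lengths in m; the calibration is good to about 2 mm. A picture is of the moment at which its call begins: read the wrist's pose just before it. calibration takes no time and is no camera call; for the wrist camera it gives the pose at the moment of the call.
- manip.sign_off(): hands the job in; it is judged then, once.
The state is a dict: "time_s": time; "qpos": joint angles; "qvel": joint speeds; "joint_efforts": joint torques, N m; "position": TCP position; "orientation": TCP orientation; "wrist_force": force on the tool from outside, world axes, zero at the start; "torque": the same for the moment, N m; "gripper_width": finger opening in m; "grasp_force": force on a finger pad.
Only numpy, scipy, OpenCV 4.12 (cv2) and the standard library are available. Lean on these libraries where they do the work, as an engineer would, in place of code of your own. Each camera call takes 0.05 s, during which the arm holds its last target. There are 200 camera calls.

## Working session

There is one attempt and no reset: what is moved stays moved. The work goes in short steps, Python scripts to look and compute and a tool call to move; the robot and the scene stay as the last step left them, time stands still between calls to the robot, and variables do not carry over. Pictures are saved under pics/ and viewed, at most 12 in all, crops included, and the job is handed in when it is done.

Besides the shell and the picture viewer there is one more tool, called after "Call:" in YAML: its name, and indented under it one key for each argument. apply_moves: Moves the arm, as the interface text tells. Its arguments: {"type":"object","properties":{"motion":{"type":"array"},"jaw":{"type":"number"},"grip_force":{"type":"number"}},"required":["motion"]}

```bash
mkdir -p pics
python3 - <<'E'
from bench import manip
import cv2,numpy as np
for n in("top","side"):
    im=manip.read_camera(n); cv2.imwrite(f"pics/{n}0.png",im[:,:,::-1]); c=manip.calibration(n); print(n,c["fx"],c["cx"],c["cy"],np.round(c["T"],4).tolist())
s=manip.observe();print(s["time_s"],s["position"],s["orientation"],s["gripper_width"])
E
```

```text
top 353.64619743984406 254.1599657991053 197.44040370509313 [[-0.0142, -0.9902, 0.139, 0.4702], [-0.9998, 0.0157, 0.0097, -0.0493], [-0.0118, -0.1388, -0.9902, 1.1452], [0.0, 0.0, 0.0, 1.0]]
side 416.4577942988287 254.655591916807 190.29673876383563 [[-0.9589, -0.2224, 0.1761, 0.3921], [-0.2836, 0.7406, -0.6092, 0.6581], [0.0051, -0.6341, -0.7732, 1.0095], [0.0, 0.0, 0.0, 1.0]]
0.1 [ 0.15476289 -0.55323572  0.17330298] [ 9.90715930e-01  1.35945866e-01 -1.10523701e-04 -8.09624731e-04] 0.09143945801187674
```

View pics/top0.png

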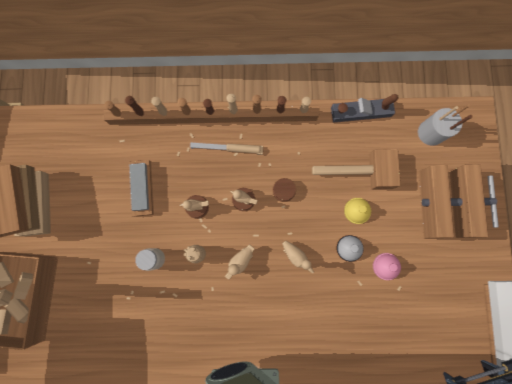

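View pics/side0.png

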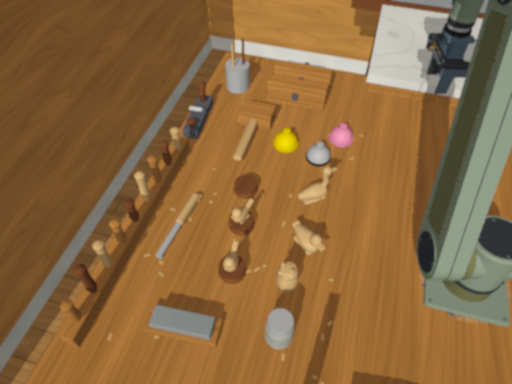

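Top view: the empty base is the dark disc at (284,190). The grey bell is at (350,248), with yellow and pink look-alikes at (358,211) and (387,267). Goose candidates are the birds at (297,256) and (240,262). In the side view the thin-necked bird is the one next to the bell, at (318,187), so I'll confirm with crops.

Run:
```python
import cv2,numpy as np
a=cv2.imread("pics/top0.png")[170:300,215:375]; b=cv2.imread("pics/side0.png")[130:260,225:355]
r=lambda i:cv2.resize(i,(400,int(400*i.shape[0]/i.shape[1])),interpolation=cv2.INTER_CUBIC)
a,b=r(a),r(b); h=max(len(a),len(b)); p=lambda i:np.pad(i,((0,h-len(i)),(0,0),(0,0)))
cv2.imwrite("pics/crop1.png",np.hstack([p(a),p(b)]))
```

```text
(no output)
```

View pics/crop1.png

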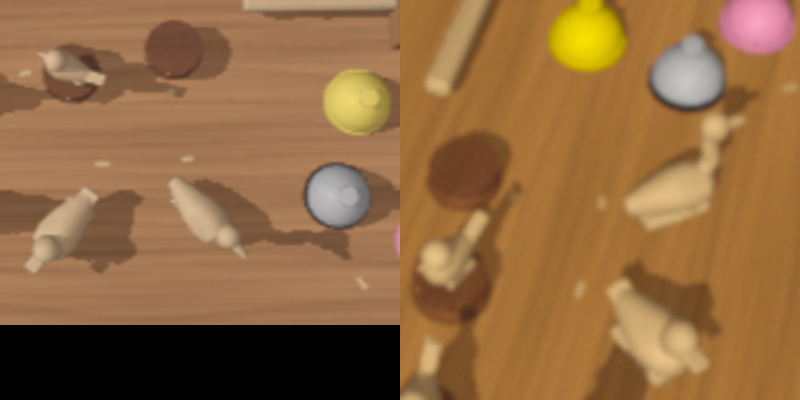

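The left crop shows the thin-necked bird with its ball head at top pixel (306,265). In the right crop its upright neck and head are at side pixel (327,171). The other bird is squat with no neck, so it is the duck. The steel bell's plunger is at top (354,248) and side (320,144). Next I triangulate from both views.

```bash
cat > h.py <<'E'
from bench import manip
import numpy as np
def ray(n,u,v,c=None):
    c=c or manip.calibration(n);T=np.array(c["T"])
    d=T[:3,:3]@[(u-c["cx"])/c["fx"],(v-c["cy"])/c["fy"],1]
    return T[:3,3],d/np.linalg.norm(d)
def plane(n,u,v,z,c=None):
    o,d=ray(n,u,v,c);return o+d*(z-o[2])/d[2]
def tri(rs):
    A=sum(np.eye(3)-np.outer(d,d) for o,d in rs);b=sum((np.eye(3)-np.outer(d,d))@o for o,d in rs)
    return np.linalg.solve(A,b)
E
python3 - <<'E'
from h import *
import cv2
for k,t,s,z in[("bell",(354.2,248),(320.2,144),.062),("head",(306.2,264.8),(327.4,170.6),.108),("base",(284.2,189.6),(246.8,185.9),.028)]:
    print(k,tri([ray("top",*t),ray("side",*s)]).round(4),plane("top",*t,z).round(4),plane("side",*s,z).round(4))
for k,t,z in[("duck",(242,262),.05),("songb",(243,199),.06),("owl",(194,254),.06)]:print(k,plane("top",*t,z).round(3))
# base contour in top
im=cv2.imread("pics/top0.png").astype(int);m=((im.sum(2)<215)).astype(np.uint8)
m[:175]=0;m[206:]=0;m[:,:268]=0;m[:,300:]=0
n,l,st,c=cv2.connectedComponentsWithStats(m);print(st,c)
E
```

```text
bell [ 0.4614 -0.3404  0.0572] [ 0.4632 -0.3389  0.062 ] [ 0.4594 -0.3356  0.062 ]
head [ 0.4163 -0.1868  0.1053] [ 0.4176 -0.1863  0.108 ] [ 0.4152 -0.1844  0.108 ]
base [ 0.6502 -0.1362  0.0139] [ 0.6508 -0.1348  0.028 ] [ 0.6436 -0.125   0.028 ]
duck [0.426 0.001 0.05 ]
songb [ 0.618 -0.004  0.06 ]
owl [0.452 0.146 0.06 ]
[[     0      0    512    384 196595]
 [   283    196     11      5     13]] [[255.49783565 191.49950406]
 [288.23076923 199.        ]]
```

Call:
apply_moves:
  motion:
    - {"travel":[0.1,-0.035,0],"rotation":[0,0,0]}
    - {"travel":[0.2,-0.07,0],"rotation":[0,0,0]}
    - {"travel":[0.23,-0.08,0],"rotation":[0,0,0]}
    - {"travel":[0.23,-0.08,0],"rotation":[0,0,0]}
    - {"travel":[0.23,-0.08,0],"rotation":[0,0,0]}
    - {"travel":[0.23,-0.08,0],"rotation":[0,0,0]}
    - {"travel":[0.23,-0.08,0],"rotation":[0,0,0]}
    - {"travel":[0.23,-0.08,0],"rotation":[0,0,0]}
    - {"travel":[0.23,-0.08,0],"rotation":[0,0,0]}
    - {"travel":[0.23,-0.08,0],"rotation":[0,0,0]}
    - {"travel":[0.15,-0.06,0],"rotation":[0,0,0]}
    - {"travel":[0.07,-0.03,0],"rotation":[0,0,0]}
  jaw: 1

```text
time_s: 1.1
position: [0.4643, -0.3355, 0.1735]
orientation: [0.991, 0.137, 0.0, -0.001]
wrist_force: [-0.6, -0.8, 1.1]
gripper_width: 0.014
grasp_force: 0.0
```

Call:
apply_moves:
  motion:
    - {"travel":[0,0,0],"rotation":[0,0,0]}
    - {"travel":[0,0,0],"rotation":[0,0,0]}
    - {"travel":[0,0,0],"rotation":[0,0,0]}
    - {"travel":[0,0,0],"rotation":[0,0,0]}

```text
time_s: 1.43
position: [0.4608, -0.3388, 0.1741]
orientation: [0.991, 0.135, -0.0, 0.0]
wrist_force: [-0.5, -0.4, 0.7]
gripper_width: 0.0005
grasp_force: 0.0
```

```bash
cat >> h.py <<'E'
from scipy.spatial.transform import Rotation as R
def go(p):
    s=manip.observe();print(round(s["time_s"],2),np.round(s["position"],4),"w",np.round(s["gripper_width"],3),"F",np.round(s["wrist_force"],2))
    print("units",(R.from_quat(s["orientation"]).inv().apply(np.array(p)-s["position"])/.15).round(3))
E
python3 - <<'E'
from h import *
import cv2
go([.462,-.338,.08])
c=manip.calibration("wrist");im=manip.read_camera("wrist")
T=np.linalg.inv(c["T"])
for p in[(.462,-.338,.062),(.417,-.186,.108),(.65,-.135,.03)]:
    q=T@[*p,1];print(q[:3].round(3),(c["fx"]*q[0]/q[2]+c["cx"]).round(1),(c["fy"]*q[1]/q[2]+c["cy"]).round(1))
cv2.imwrite("pics/w1.png",im[:,:,::-1])
E
```

```text
1.43 [ 0.4608 -0.3388  0.1741] w 0.001 F [-0.47 -0.39  0.67]
units [ 0.01  -0.003  0.627]
[-0.001 -0.017  0.329] 252.2 171.2
[-0.159 -0.001  0.286] 74.6 186.2
[-0.146 -0.252  0.292] 93.2 -88.3
```

View pics/w1.png

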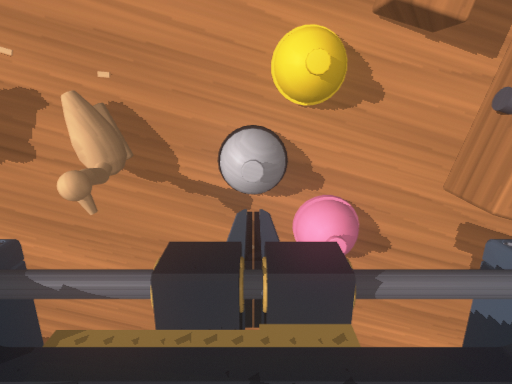

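The wrist view shows the steel plunger at (254,171), against a predicted (252,171). The goose head is at (74,185), against a predicted (75,186). Both measurements hold, so I descend to the bell.

Call:
apply_moves:
  motion:
    - {"travel":[0.01,0,0.1],"rotation":[0,0,0]}
    - {"travel":[0,0,0.15],"rotation":[0,0,0]}
    - {"travel":[0,0,0.15],"rotation":[0,0,0]}
    - {"travel":[0,0,0.13],"rotation":[0,0,0]}
    - {"travel":[0,0,0.08],"rotation":[0,0,0]}
    - {"travel":[0,0,0.05],"rotation":[0,0,0]}
    - {"travel":[0,0,0.03],"rotation":[0,0,0]}
    - {"travel":[0,0,0.03],"rotation":[0,0,0]}
    - {"travel":[0,0,0.03],"rotation":[0,0,0]}
    - {"travel":[0,0,0.02],"rotation":[0,0,0]}
    - {"travel":[0,0,0.015],"rotation":[0,0,0]}
    - {"travel":[0,0,0],"rotation":[0,0,0]}

```text
time_s: 2.48
position: [0.4635, -0.3373, 0.0562]
orientation: [0.991, 0.136, -0.0, 0.0]
wrist_force: [-0.6, -0.0, 0.6]
gripper_width: 0.0002
grasp_force: 0.0
```

Call:
apply_moves:
  motion:
    - {"travel":[0,0,0],"rotation":[0,0,0]}
    - {"travel":[0,0,0],"rotation":[0,0,0]}

```text
time_s: 2.65
position: [0.4638, -0.3375, 0.0566]
orientation: [0.991, 0.136, 0.0, 0.0]
wrist_force: [0.3, 0.1, 0.4]
gripper_width: 0.0005
grasp_force: 0.0
```

Call:
apply_moves:
  motion:
    - {"travel":[0,0,0.01],"rotation":[0,0,0]}
    - {"travel":[0,0,0.01],"rotation":[0,0,0]}
    - {"travel":[0,0,0],"rotation":[0,0,0]}
    - {"travel":[0,0,0],"rotation":[0,0,0]}

```text
time_s: 2.98
position: [0.4635, -0.3373, 0.0532]
orientation: [0.991, 0.136, -0.0, -0.0]
wrist_force: [-0.3, -0.3, 0.1]
gripper_width: 0.0005
grasp_force: 0.0
```

Run:
```python
from h import *
import cv2
go([.462,-.338,.056])
w=manip.read_camera("wrist");t=manip.read_camera("side")[110:190,270:370]
cv2.imwrite("pics/w2.png",np.hstack([cv2.resize(w[120:320,150:350],(400,400)),cv2.resize(t,(400,400))])[:,:,::-1])
go([.462,-.338,.056])
```

```text
2.98 [ 0.4635 -0.3373  0.0532] w 0.0 F [-0.26 -0.31  0.1 ]
units [-0.011  0.002 -0.019]
3.08 [ 0.4635 -0.3374  0.0533] w 0.0 F [ 0.02  0.56 -0.29]
units [-0.011  0.001 -0.018]
```

View pics/w2.png

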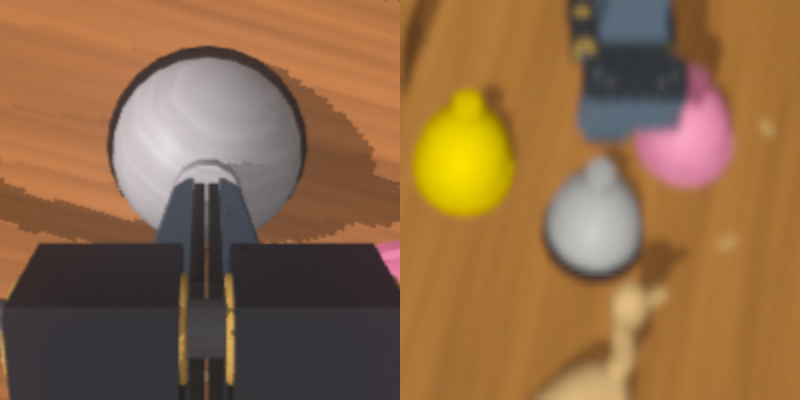

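The side crop shows the fingertips at about side pixel (329,137), with the plunger still clear at (320,144). The wrist crop shows the tips over the near edge of the plunger, at about image (253,210). I'll compare this with where the reported TCP should appear.

Run:
```python
from h import *
def proj(n,p):
    c=manip.calibration(n);q=np.linalg.inv(c["T"])@[*p,1];return (c["fx"]*q[0]/q[2]+c["cx"]).round(1),(c["fy"]*q[1]/q[2]+c["cy"]).round(1)
s=manip.observe();p=s["position"]
for n in("side","wrist","top"):
    print(n,"tcp",proj(n,p),"bell",proj(n,(.462,-.338,.062)),"tcp z+10,20",proj(n,p+[0,0,.01]),proj(n,p+[0,0,.02]))
c=manip.calibration("wrist");Rt=R.from_quat(s["orientation"]).as_matrix();T=np.array(c["T"])
print((Rt.T@T[:3,:3]).round(3),Rt.T@(T[:3,3]-p))
# plunger in wrist/side/now rays
b=plane("wrist",255,212,.062);print(b)
```

```text
side tcp (np.float64(318.7), np.float64(145.3)) bell (np.float64(319.5), np.float64(143.3)) tcp z+10,20 (np.float64(319.1), np.float64(143.1)) (np.float64(319.5), np.float64(140.8))
wrist tcp (np.float64(252.5), np.float64(211.7)) bell (np.float64(252.7), np.float64(218.7)) tcp z+10,20 (np.float64(252.5), np.float64(217.1)) (np.float64(252.4), np.float64(223.0))
top tcp (np.float64(352.9), np.float64(247.9)) bell (np.float64(353.9), np.float64(248.4)) tcp z+10,20 (np.float64(353.8), np.float64(247.9)) (np.float64(354.7), np.float64(247.9))
[[ 0.001 -0.958 -0.287]
 [ 1.     0.001 -0.   ]
 [ 0.001 -0.287  0.958]] [ 0.0798953   0.00023117 -0.2081882 ]
[ 0.46699442 -0.33815382  0.062     ]
```

Run:
```python
from h import *
import cv2
a=manip.read_camera("side")[40:200,230:390];b=manip.read_camera("top")[180:340,280:440]
cv2.imwrite("pics/c3.png",np.hstack([cv2.resize(a,(400,400)),cv2.resize(b,(400,400))])[:,:,::-1])
go([.462,-.338,.056]);s=manip.observe();print(s["qpos"],s["joint_efforts"])
```

```text
3.18 [ 0.4636 -0.3374  0.0534] w 0.0 F [-0.1   0.3   1.01]
units [-0.011  0.001 -0.018]
[-6.49184759e-01  4.17893462e-01  1.74084356e+00 -3.21222438e-05
  9.82686293e-01  6.48879503e-01] [ 1.85632001e-03 -4.31759834e+01 -1.99199599e+01  6.92834705e-02
 -1.72673649e-02 -2.45306956e-05]
```

View pics/c3.png

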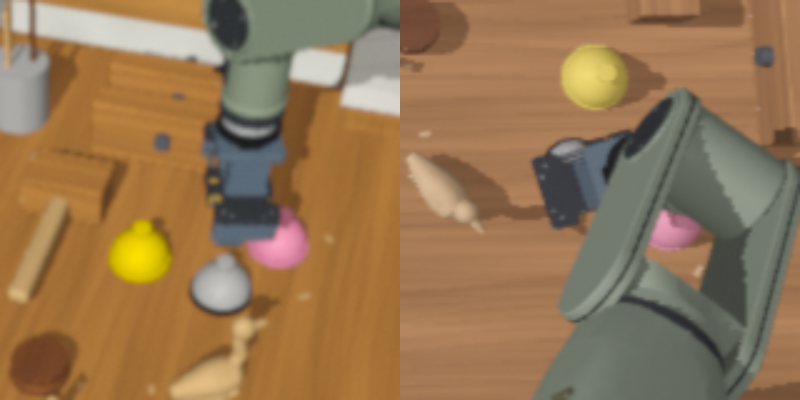

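Run:
```python
from h import *
import cv2
def P(n,p):
    c=manip.calibration(n);q=np.linalg.inv(c["T"])@[*p,1];return np.array([c["fx"]*q[0]/q[2]+c["cx"],c["fy"]*q[1]/q[2]+c["cy"]])
outs=[]
for n,(r0,c0) in dict(side=(70,250),top=(180,290),wrist=(120,150)).items():
    s=manip.observe();Rt=R.from_quat(s["orientation"]).as_matrix();p=s["position"]
    im=manip.read_camera(n)[:,:,::-1]
    sz=(120,120) if n!="wrist" else (200,200);k=400/sz[0]
    im=np.ascontiguousarray(cv2.resize(im[r0:r0+sz[0],c0:c0+sz[1]],(400,400),interpolation=cv2.INTER_CUBIC)) if n!="wrist" else cv2.resize(im[r0:r0+200,c0:c0+200],(400,400)).copy()
    f=lambda t:tuple(int(x) for x in (P(n,p+Rt@np.array(t))-[c0,r0])*k)
    if n!="wrist":
        q=[f((a,b,-.079)) for a,b in((-.038,-.089),(.038,-.089),(.038,.089),(-.038,.089))]
        for i in range(4):cv2.line(im,q[i],q[(i+1)%4],(0,0,255),1)
    cv2.line(im,f((0,0,0)),f((0,0,-.079)),(0,255,0),1);cv2.line(im,f((-.016,0,0)),f((.016,0,0)),(0,255,0),1)
    outs.append(im)
cv2.imwrite("pics/c4.png",np.hstack(outs[:2]))
```

```text
(no output)
```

View pics/c4.png

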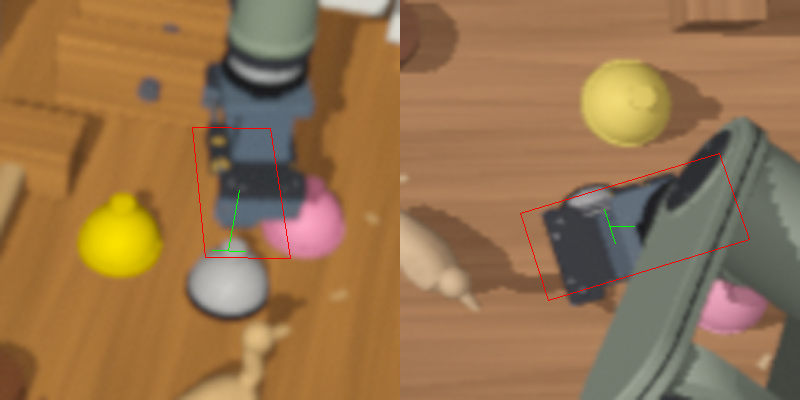

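The overlay shows the drawn gripper higher in the fixed views than the reported pose would put it. I'll settle the true height numerically from the size and place of the bell and goose head in the wrist view, without viewing another picture.

Run:
```python
from h import *
import cv2
go([.462,-.338,.056])
c=manip.calibration("wrist");im=manip.read_camera("wrist").astype(int)
w1=cv2.imread("pics/w1.png")[:,:,::-1].astype(int)
print(c["fx"],c["cx"],c["cy"])
for n,i,box in(("w1",w1,(115,205,200,300)),("now",im,(120,235,180,330))):
    r0,r1,c0,c1=box;s=i[r0:r1,c0:c1]
    m=((s.max(2)-s.min(2)<28)&(s.sum(2)>330)).astype(np.uint8)
    n_,l,st,ce=cv2.connectedComponentsWithStats(m);k=1+st[1:,4].argmax();print(n,"silver",st[k][:4]+[c0,r0,0,0])
t=np.linspace(0,2*np.pi,200)
for dz in(0,.015,.03):
    T=np.array(c["T"]).copy();T[2,3]+=dz
    for z,r in((.0,.042),(.015,.04)):
        q=(np.linalg.inv(T)@np.array([.462+r*np.cos(t),-.338+r*np.sin(t),0*t+z,0*t+1]))
        u=c["fx"]*q[0]/q[2]+c["cx"];v=c["fy"]*q[1]/q[2]+c["cy"];print(dz,z,"u",u.min().round(1),u.max().round(1),"v",v.min().round(1))
```

```text
3.33 [ 0.4636 -0.3374  0.0534] w 0.0 F [ 0.36 -0.7  -0.19]
units [-0.011  0.001 -0.018]
320.3220734186298 252.7730374490365 187.35880302030165
w1 silver [220 129  61  64]
now silver [206 149  89  86]
0 0.0 u 203.6 301.9 v 142.0
0 0.015 u 203.3 302.2 v 147.5
0.015 0.0 u 206.1 299.5 v 139.4
0.015 0.015 u 206.0 299.6 v 144.5
0.03 0.0 u 208.3 297.3 v 137.0
0.03 0.015 u 208.3 297.3 v 141.7
```

The wrist camera's pose is right: the bell rim is at u 204–302 against a predicted 203.6–301.9. But the pads' front edge sits at row 209, where a tip at the reported TCP should show at about 189. The visible tips are therefore some 30 mm higher than the reported TCP, and both fixed views agree. I'll creep down and let contact force set the height.

Call:
apply_moves:
  motion:
    - {"travel":[0.01,0,0.02],"rotation":[0,0,0]}
    - {"travel":[0,0,0.02],"rotation":[0,0,0]}
    - {"travel":[0,0,0.02],"rotation":[0,0,0]}
    - {"travel":[0,0,0.02],"rotation":[0,0,0]}
    - {"travel":[0,0,0],"rotation":[0,0,0]}
    - {"travel":[0,0,0],"rotation":[0,0,0]}

```text
time_s: 3.88
position: [0.4648, -0.3368, 0.0409]
orientation: [0.991, 0.136, -0.0, -0.0]
wrist_force: [0.3, 0.1, 0.5]
gripper_width: 0.0007
grasp_force: 0.0
```

Run:
```python
from h import *
import cv2
go([.462,-.338,.056])
a=manip.read_camera("side")[90:190,270:370];b=manip.read_camera("wrist")[120:320,150:350]
cv2.imwrite("pics/c5.png",np.hstack([cv2.resize(a,(400,400),interpolation=cv2.INTER_CUBIC),cv2.resize(b,(400,400))])[:,:,::-1])
```

```text
3.88 [ 0.4648 -0.3368  0.0409] w 0.001 F [0.29 0.11 0.52]
units [-0.02   0.002 -0.101]
```

View pics/c5.png

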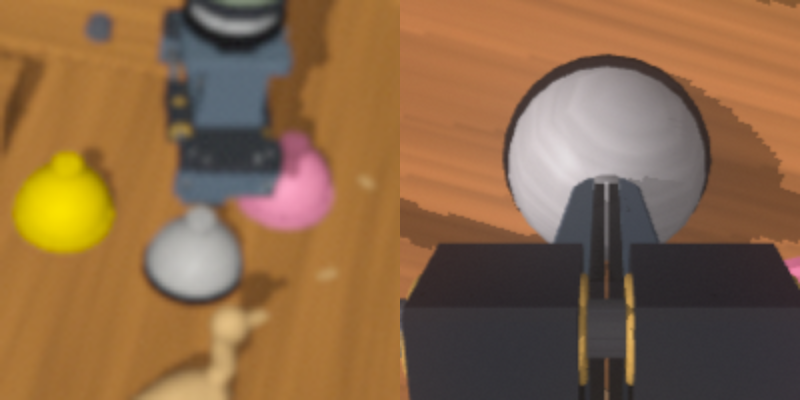

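The force is still near zero at a reported z of 0.041, below the plunger's lowest position, so the offset is real. The wrist view keeps the tips centred over the plunger, so I keep creeping.

Call:
apply_moves:
  motion:
    - {"travel":[-0.01,0,0.02],"rotation":[0,0,0]}
    - {"travel":[0,0,0.015],"rotation":[0,0,0]}
    - {"travel":[0,0,0],"rotation":[0,0,0]}
    - {"travel":[0,0,0],"rotation":[0,0,0]}

```text
time_s: 4.32
position: [0.4633, -0.3373, 0.0359]
orientation: [0.991, 0.136, -0.0, -0.0]
wrist_force: [0.4, 0.1, -1.1]
gripper_width: 0.0003
grasp_force: 0.0
```

Call:
apply_moves:
  motion:
    - {"travel":[0,0,0.015],"rotation":[0,0,0]}
    - {"travel":[0,0,0],"rotation":[0,0,0]}
    - {"travel":[0,0,0],"rotation":[0,0,0]}

```text
time_s: 4.57
position: [0.4635, -0.3373, 0.0337]
orientation: [0.991, 0.136, -0.0, -0.0]
wrist_force: [0.1, 0.1, -0.2]
gripper_width: 0.0001
grasp_force: 0.0
```

Call:
apply_moves:
  motion:
    - {"travel":[0,0,0.015],"rotation":[0,0,0]}
    - {"travel":[0,0,0],"rotation":[0,0,0]}
    - {"travel":[0,0,0],"rotation":[0,0,0]}

```text
time_s: 4.82
position: [0.4635, -0.3373, 0.0314]
orientation: [0.991, 0.136, -0.0, -0.0]
wrist_force: [0.1, -0.1, 0.1]
gripper_width: 0.0004
grasp_force: 0.0
```

Call:
apply_moves:
  motion:
    - {"travel":[0,0,0.015],"rotation":[0,0,0]}
    - {"travel":[0,0,0],"rotation":[0,0,0]}
    - {"travel":[0,0,0],"rotation":[0,0,0]}

```text
time_s: 5.07
position: [0.4634, -0.3373, 0.0291]
orientation: [0.991, 0.136, -0.0, -0.0]
wrist_force: [0.1, -0.3, 0.1]
gripper_width: 0.0003
grasp_force: 0.0
```

Call:
apply_moves:
  motion:
    - {"travel":[0,0,0.015],"rotation":[0,0,0]}
    - {"travel":[0,0,0],"rotation":[0,0,0]}
    - {"travel":[0,0,0],"rotation":[0,0,0]}

```text
time_s: 5.32
position: [0.4634, -0.3373, 0.0269]
orientation: [0.991, 0.136, -0.0, -0.0]
wrist_force: [0.5, 0.3, 0.7]
gripper_width: 0.0004
grasp_force: 0.0
```

Call:
apply_moves:
  motion:
    - {"travel":[0,0,0.015],"rotation":[0,0,0]}
    - {"travel":[0,0,0],"rotation":[0,0,0]}
    - {"travel":[0,0,0],"rotation":[0,0,0]}

```text
time_s: 5.57
position: [0.4634, -0.3373, 0.0247]
orientation: [0.991, 0.136, -0.0, -0.0]
wrist_force: [0.5, -0.8, -0.2]
gripper_width: 0.0006
grasp_force: 0.0
```

Run:
```python
from h import *
import cv2
go([.462,-.338,.056])
a=manip.read_camera("side")[90:190,270:370];b=manip.read_camera("wrist")[120:320,150:350]
cv2.imwrite("pics/c6.png",np.hstack([cv2.resize(a,(400,400),interpolation=cv2.INTER_CUBIC),cv2.resize(b,(400,400))])[:,:,::-1])
```

```text
5.57 [ 0.4634 -0.3373  0.0247] w 0.001 F [ 0.54 -0.76 -0.2 ]
units [-0.01   0.002 -0.209]
```

View pics/c6.png

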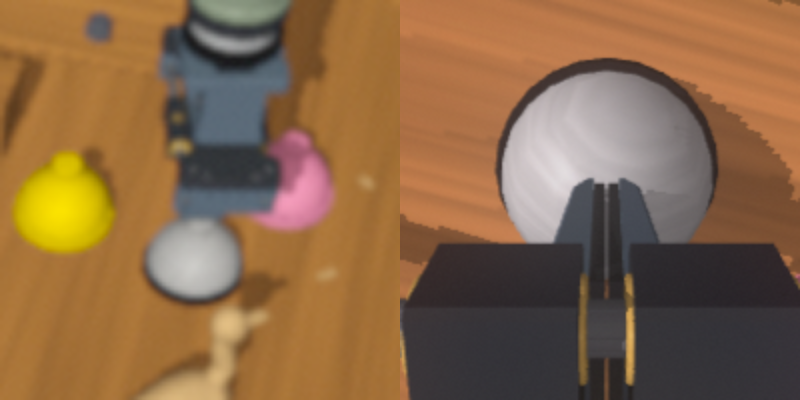

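Call:
apply_moves:
  motion:
    - {"travel":[0,0,0.015],"rotation":[0,0,0]}
    - {"travel":[0,0,0],"rotation":[0,0,0]}
    - {"travel":[0,0,0],"rotation":[0,0,0]}

```text
time_s: 5.92
position: [0.4635, -0.3374, 0.0225]
orientation: [0.991, 0.136, -0.0, 0.0]
wrist_force: [0.4, -0.2, -1.0]
gripper_width: 0.0003
grasp_force: 0.0
```

Call:
apply_moves:
  motion:
    - {"travel":[0,0,0.015],"rotation":[0,0,0]}
    - {"travel":[0,0,0],"rotation":[0,0,0]}
    - {"travel":[0,0,0],"rotation":[0,0,0]}

```text
time_s: 6.17
position: [0.4636, -0.3375, 0.0205]
orientation: [0.991, 0.136, 0.0, 0.0]
wrist_force: [0.5, -0.5, 2.1]
gripper_width: 0.0003
grasp_force: 1.1
```

Call:
apply_moves:
  motion:
    - {"travel":[0,0,0.015],"rotation":[0,0,0]}
    - {"travel":[0,0,0],"rotation":[0,0,0]}
    - {"travel":[0,0,0],"rotation":[0,0,0]}

```text
time_s: 6.42
position: [0.4637, -0.3375, 0.0182]
orientation: [0.991, 0.136, 0.0, 0.0]
wrist_force: [-0.0, 0.5, 2.7]
gripper_width: 0.0005
grasp_force: 1.8
```

Contact came near a reported z of 0.021, and the force rises as the spring should. I press on to full travel.

Call:
apply_moves:
  motion:
    - {"travel":[0,0,0.015],"rotation":[0,0,0]}
    - {"travel":[0,0,0],"rotation":[0,0,0]}
    - {"travel":[0,0,0],"rotation":[0,0,0]}

```text
time_s: 6.67
position: [0.4637, -0.3375, 0.0164]
orientation: [0.991, 0.136, 0.0, 0.0]
wrist_force: [-0.9, 0.8, 6.4]
gripper_width: 0.0003
grasp_force: 3.3
```

Call:
apply_moves:
  motion:
    - {"travel":[0,0,0.012],"rotation":[0,0,0]}
    - {"travel":[0,0,0],"rotation":[0,0,0]}
    - {"travel":[0,0,0],"rotation":[0,0,0]}

```text
time_s: 6.92
position: [0.4638, -0.3376, 0.0162]
orientation: [0.991, 0.136, 0.0, 0.001]
wrist_force: [-2.7, 2.2, 17.1]
gripper_width: 0.0005
grasp_force: 8.1
```

Call:
apply_moves:
  motion:
    - {"travel":[0,0,0.008],"rotation":[0,0,0]}
    - {"travel":[0,0,0],"rotation":[0,0,0]}
    - {"travel":[0,0,0],"rotation":[0,0,0]}

```text
time_s: 7.17
position: [0.4638, -0.3376, 0.016]
orientation: [0.991, 0.136, 0.001, 0.001]
wrist_force: [-4.7, 3.9, 22.4]
gripper_width: 0.0004
grasp_force: 11.3
```

The stop came at a reported z of 0.0163 (true 0.056), with the force rising along the spring curve. The bell has rung, and the true fingertip height is the reported z plus 0.040. With that offset the wrist view's pad edge works out at 17 mm from the tool axis, matching the 32 mm pads, so there is no sideways error. Now I go up, across to the goose, and use the corrected height.

Call:
apply_moves:
  motion:
    - {"travel":[0,0,-0.05],"rotation":[0,0,0]}
    - {"travel":[0,0,-0.1],"rotation":[0,0,0]}
    - {"travel":[0,0,-0.15],"rotation":[0,0,0]}
    - {"travel":[0,0,-0.2],"rotation":[0,0,0]}
    - {"travel":[0,0,-0.2],"rotation":[0,0,0]}
    - {"travel":[0,0,-0.15],"rotation":[0,0,0]}
    - {"travel":[0,0,-0.07],"rotation":[0,0,0]}
    - {"travel":[0,0,0],"rotation":[0,0,0]}
    - {"travel":[0,0,0],"rotation":[0,0,0]}

```text
time_s: 7.92
position: [0.4631, -0.337, 0.1498]
orientation: [0.991, 0.136, -0.0, -0.0]
wrist_force: [-0.6, -1.0, -0.8]
gripper_width: 0.0005
grasp_force: 0.0
```

Call:
apply_moves:
  motion:
    - {"travel":[0,-0.07,0],"rotation":[0,0,0]}
    - {"travel":[-0.005,-0.12,0],"rotation":[0,0,0]}
    - {"travel":[-0.005,-0.15,0],"rotation":[0,0,0]}
    - {"travel":[-0.005,-0.15,0],"rotation":[0,0,0]}
    - {"travel":[-0.005,-0.15,0],"rotation":[0,0,0]}
    - {"travel":[-0.005,-0.15,0],"rotation":[0,0,0]}
    - {"travel":[-0.005,-0.15,0],"rotation":[0,0,0]}
    - {"travel":[0,-0.09,0],"rotation":[0,0,0]}
    - {"travel":[0,-0.03,0],"rotation":[0,0,0]}
    - {"travel":[0,0,0],"rotation":[0,0,0]}
    - {"travel":[0,0,0],"rotation":[0,0,0]}

```text
time_s: 8.83
position: [0.4166, -0.1858, 0.1505]
orientation: [0.991, 0.136, -0.0, 0.0]
wrist_force: [0.8, -0.5, -0.1]
gripper_width: 0.0006
grasp_force: 0.0
```

Run:
```python
from h import *
import cv2
go([.417,-.186,.107])
c=manip.calibration("wrist");im=manip.read_camera("wrist")
T=np.linalg.inv(c["T"]);print("cam z",c["T"][2][3])
for p in[(.417,-.186,.108),(.65,-.135,.03)]:
    q=T@[*p,1];print((c["fx"]*q[0]/q[2]+c["cx"]).round(1),(c["fy"]*q[1]/q[2]+c["cy"]).round(1))
cv2.imwrite("pics/w7.png",im[:,:,::-1])
```

```text
8.83 [ 0.4166 -0.1858  0.1505] w 0.001 F [ 0.82 -0.47 -0.14]
units [0.002 0.002 0.29 ]
cam z 0.3586201290100571
252.9 192.7
269.6 -105.3
```

View pics/w7.png

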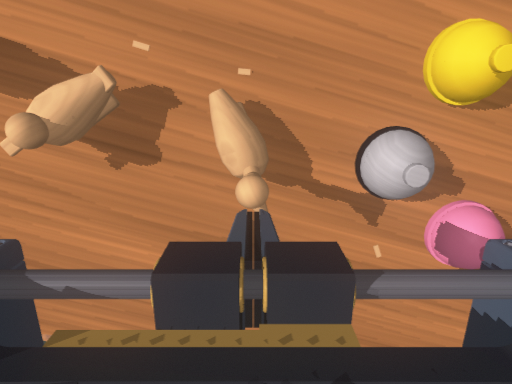

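The plunger is up, and the goose head is at (252,191) against a predicted (253,193). I descend to a true fingertip height of about 0.148 and hold.

Call:
apply_moves:
  motion:
    - {"travel":[0,0,0.05],"rotation":[0,0,0]}
    - {"travel":[0,0,0.07],"rotation":[0,0,0]}
    - {"travel":[0,0,0.07],"rotation":[0,0,0]}
    - {"travel":[0,0,0.05],"rotation":[0,0,0]}
    - {"travel":[0,0,0.03],"rotation":[0,0,0]}
    - {"travel":[0,0,0.015],"rotation":[0,0,0]}
    - {"travel":[0,0,0],"rotation":[0,0,0]}
    - {"travel":[0,0,0],"rotation":[0,0,0]}
    - {"travel":[0,0,0],"rotation":[0,0,0]}

```text
time_s: 9.63
position: [0.4168, -0.1857, 0.1085]
orientation: [0.991, 0.136, 0.0, 0.0]
wrist_force: [1.3, -0.4, 0.1]
gripper_width: 0.0004
grasp_force: 0.0
```

Call:
apply_moves:
  motion:
    - {"travel":[0,0,0],"rotation":[0,0,0]}
    - {"travel":[0,0,0],"rotation":[0,0,0]}
    - {"travel":[0,0,0],"rotation":[0,0,0]}
    - {"travel":[0,0,0],"rotation":[0,0,0]}
    - {"travel":[0,0,0],"rotation":[0,0,0]}
    - {"travel":[0,0,0],"rotation":[0,0,0]}
    - {"travel":[0,0,0],"rotation":[0,0,0]}
    - {"travel":[0,0,0],"rotation":[0,0,0]}
    - {"travel":[0,0,0],"rotation":[0,0,0]}
    - {"travel":[0,0,0],"rotation":[0,0,0]}
    - {"travel":[0,0,0],"rotation":[0,0,0]}
    - {"travel":[0,0,0],"rotation":[0,0,0]}

```text
time_s: 10.63
position: [0.4164, -0.1854, 0.108]
orientation: [0.991, 0.136, 0.0, 0.0]
wrist_force: [0.2, -0.0, -0.2]
gripper_width: 0.0003
grasp_force: 0.0
```

Call:
apply_moves:
  motion:
    - {"travel":[0,0,0],"rotation":[0,0,0]}
    - {"travel":[0,0,0],"rotation":[0,0,0]}
    - {"travel":[0,0,0],"rotation":[0,0,0]}
    - {"travel":[0,0,0],"rotation":[0,0,0]}
    - {"travel":[0,0,0],"rotation":[0,0,0]}
    - {"travel":[0,0,0],"rotation":[0,0,0]}
    - {"travel":[0,0,0],"rotation":[0,0,0]}
    - {"travel":[0,0,0],"rotation":[0,0,0]}
    - {"travel":[0,0,0],"rotation":[0,0,0]}
    - {"travel":[0,0,0],"rotation":[0,0,0]}
    - {"travel":[0,0,0],"rotation":[0,0,0]}
    - {"travel":[0,0,0],"rotation":[0,0,0]}

```text
time_s: 11.63
position: [0.4164, -0.1855, 0.1081]
orientation: [0.991, 0.136, 0.0, 0.0]
wrist_force: [0.1, -0.1, 0.8]
gripper_width: -0.0
grasp_force: 0.0
```

Call:
apply_moves:
  motion:
    - {"travel":[0,0,0],"rotation":[0,0,0]}
    - {"travel":[0,0,0],"rotation":[0,0,0]}
    - {"travel":[0,0,0],"rotation":[0,0,0]}
    - {"travel":[0,0,0],"rotation":[0,0,0]}
    - {"travel":[0,0,0],"rotation":[0,0,0]}
    - {"travel":[0,0,0],"rotation":[0,0,0]}

```text
time_s: 12.13
position: [0.4164, -0.1854, 0.108]
orientation: [0.991, 0.136, 0.0, 0.0]
wrist_force: [-0.2, -0.1, 0.1]
gripper_width: 0.0006
grasp_force: 0.0
```

Held for 2.5 s. Now I go up and over to the empty base.

Call:
apply_moves:
  motion:
    - {"travel":[0,0,-0.1],"rotation":[0,0,0]}
    - {"travel":[0,0,-0.15],"rotation":[0,0,0]}
    - {"travel":[0,0,-0.08],"rotation":[0,0,0]}
    - {"travel":[0.1,0,0],"rotation":[0,0,0]}
    - {"travel":[0.2,0.015,0],"rotation":[0,0,0]}
    - {"travel":[0.22,0.015,0],"rotation":[0,0,0]}
    - {"travel":[0.22,0.015,0],"rotation":[0,0,0]}
    - {"travel":[0.22,0.015,0],"rotation":[0,0,0]}
    - {"travel":[0.22,0.015,0],"rotation":[0,0,0]}
    - {"travel":[0.22,0.015,0],"rotation":[0,0,0]}
    - {"travel":[0.15,0.005,0],"rotation":[0,0,0]}
    - {"travel":[0.04,0,0],"rotation":[0,0,0]}

```text
time_s: 13.13
position: [0.6536, -0.1331, 0.1551]
orientation: [0.991, 0.137, 0.0, -0.0]
wrist_force: [-0.5, -0.0, 0.5]
gripper_width: 0.0005
grasp_force: 0.0
```

Call:
apply_moves:
  motion:
    - {"travel":[0,0,0],"rotation":[0,0,0]}
    - {"travel":[0,0,0],"rotation":[0,0,0]}
    - {"travel":[0,0,0],"rotation":[0,0,0]}

```text
time_s: 13.38
position: [0.6486, -0.135, 0.1572]
orientation: [0.991, 0.136, -0.001, -0.0]
wrist_force: [-0.1, 0.6, 0.4]
gripper_width: 0.0005
grasp_force: 0.0
```

Run:
```python
from h import *
import cv2
go([.65,-.135,.015])
c=manip.calibration("wrist");im=manip.read_camera("wrist")
t=np.linspace(0,2*np.pi,200);T=np.linalg.inv(c["T"])
q=T@np.array([.65+.036*np.cos(t),-.135+.036*np.sin(t),0*t+.03,0*t+1]);u=c["fx"]*q[0]/q[2]+c["cx"];v=c["fy"]*q[1]/q[2]+c["cy"]
print("pred u",u.min(),u.max(),"v",v.min(),v.max())
cv2.polylines(im,[np.int32(np.c_[u,v])],True,(0,255,0),1)
cv2.imwrite("pics/w8.png",im[:,:,::-1])
```

```text
13.38 [ 0.6486 -0.135   0.1572] w 0.0 F [-0.06  0.59  0.36]
units [0.01  0.003 0.948]
pred u 219.46908106474538 286.5863461911315 v 134.0077474818939 199.49626689645004
```

View pics/w8.png

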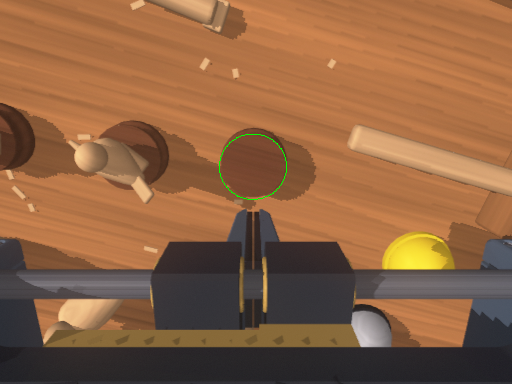

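The predicted outline of the base top lies on the bare dark base (u 219–287, v 134–199), with a songbird on the neighbouring base at (122,155). I descend to about 25 mm above it and hold.

Call:
apply_moves:
  motion:
    - {"travel":[0.01,0,0.08],"rotation":[0,0,0]}
    - {"travel":[0,0,0.13],"rotation":[0,0,0]}
    - {"travel":[0,0,0.15],"rotation":[0,0,0]}
    - {"travel":[0,0,0.15],"rotation":[0,0,0]}
    - {"travel":[0,0,0.15],"rotation":[0,0,0]}
    - {"travel":[0,0,0.12],"rotation":[0,0,0]}
    - {"travel":[0,0,0.08],"rotation":[0,0,0]}
    - {"travel":[0,0,0.05],"rotation":[0,0,0]}
    - {"travel":[0,0,0.02],"rotation":[0,0,0]}
    - {"travel":[0,0,0],"rotation":[0,0,0]}
    - {"travel":[0,0,0],"rotation":[0,0,0]}
    - {"travel":[0,0,0],"rotation":[0,0,0]}

```text
time_s: 14.43
position: [0.6522, -0.1347, 0.0193]
orientation: [0.991, 0.136, 0.001, 0.0]
wrist_force: [0.4, 0.3, -0.5]
gripper_width: 0.0001
grasp_force: 0.0
```

Call:
apply_moves:
  motion:
    - {"travel":[0,0,0],"rotation":[0,0,0]}
    - {"travel":[0,0,0],"rotation":[0,0,0]}
    - {"travel":[0,0,0],"rotation":[0,0,0]}
    - {"travel":[0,0,0],"rotation":[0,0,0]}
    - {"travel":[0,0,0],"rotation":[0,0,0]}
    - {"travel":[0,0,0],"rotation":[0,0,0]}
    - {"travel":[0,0,0],"rotation":[0,0,0]}
    - {"travel":[0,0,0],"rotation":[0,0,0]}
    - {"travel":[0,0,0],"rotation":[0,0,0]}
    - {"travel":[0,0,0],"rotation":[0,0,0]}
    - {"travel":[0,0,0],"rotation":[0,0,0]}
    - {"travel":[0,0,0],"rotation":[0,0,0]}

```text
time_s: 15.43
position: [0.6513, -0.1345, 0.018]
orientation: [0.991, 0.136, -0.0, 0.0]
wrist_force: [-0.8, 0.6, -0.1]
gripper_width: 0.0005
grasp_force: 0.0
```

Call:
apply_moves:
  motion:
    - {"travel":[0,0,0],"rotation":[0,0,0]}
    - {"travel":[0,0,0],"rotation":[0,0,0]}
    - {"travel":[0,0,0],"rotation":[0,0,0]}
    - {"travel":[0,0,0],"rotation":[0,0,0]}
    - {"travel":[0,0,0],"rotation":[0,0,0]}
    - {"travel":[0,0,0],"rotation":[0,0,0]}
    - {"travel":[0,0,0],"rotation":[0,0,0]}
    - {"travel":[0,0,0],"rotation":[0,0,0]}
    - {"travel":[0,0,0],"rotation":[0,0,0]}
    - {"travel":[0,0,0],"rotation":[0,0,0]}
    - {"travel":[0,0,0],"rotation":[0,0,0]}
    - {"travel":[0,0,0],"rotation":[0,0,0]}

```text
time_s: 16.43
position: [0.6513, -0.1345, 0.018]
orientation: [0.991, 0.136, -0.0, 0.0]
wrist_force: [-0.5, -0.1, -0.5]
gripper_width: 0.0001
grasp_force: 0.0
```

The reported z of 0.018 is below the base's 0.030 top with no contact, which confirms the 40 mm offset: the tips are about 28 mm above the base. Handing in.

```bash
python3 -c "
from bench import manip
print(manip.sign_off())"
```

```text
the job is handed in; nothing more can be done
None
```

I rang the bell, held the fingertips about 26 mm above the goose's head for 2.5 s, and handed in with them about 28 mm above the empty base; no result came back, and these heights rely on a 40 mm correction to the reported height that I measured when pressing the bell.

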